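# Take a wheel out of the bearing press and hold it up on edge

## Task

The bearings of the skate wheel in the bearing press are in. Swing the press arm up until it stands about upright and leave it there, then draw the wheel up out of the nest and off its guide pin, and turn it on edge so that its bore runs level. Finish still holding the wheel steady like that, carried by the gripper alone with its middle at least 20 cm above the plank, for the bearings to be looked over; leave the wheel tray, the dish of nuts and the caliper where they are.

Things in the scene. Friction and masses are not known exactly. Their poses are not given: they have to be found in the camera images.
- press: Bench bearing press of matte black aluminium, fixed to the plank. Origin on the plank under the centre of the nest; local z up, local -x towards the hand grip, +x towards the hinge. Base plate 215 x 110 x 14 mm (x -65 to 150 mm), on it the round nest block, 76 mm across.
- press_nest (a point): Centre of the nest floor, 24 mm above the plank; axes as the press. The nest is a round cup of 57 mm inside diameter, its rim 6 mm above its floor, 76 mm across outside; a steel guide pin 6.4 mm thick stands in its centre, 24 mm high from the floor.
- press_hinge (a point): Point on the hinge axis of the press arm, at (115, 0, 80) mm in the press's frame; the axis runs along the press's local y. Axes as the press. The hinge cheeks reach from x = 97 to 133 mm, 31 mm to either side in y, up to z = 98 mm.
- press_arm (a joint): Angle of the arm in rad: 0 = level, its ram 1 mm over the wheel; grows as the hand grip is lifted; 1.57 = upright; stop at 1.75. Stiff hinge: the arm (0.38 kg) stays where left; lifting it at the grip takes 5 to 7 N. Arm bar 26 mm wide, 20 mm thick; 115 mm from the hinge it bears the round ram, 25 mm thick, reaching 21 mm under the arm's axis (arm upright: pointing level over the nest's side).
- press_handle (a point): On the axis of the arm's round rubber hand grip, 225 mm from the hinge axis: take it here. The grip is 24 mm thick and runs along the arm, from 40 mm beyond this point (its free end) to 45 mm before it. Axes turn with the arm: -x along it to its free end, y along the hinge axis. With the arm level it is at (-110, 0, 80) mm in the press's frame.
- wheel: Pink skate wheel with two steel bearings in it, lying flat in the press's nest. Diameter 54, width 34 mm; tread a plain cylinder from 8 to 26 mm above its underside, edges rounded; bore 10 mm. 0.09 to 0.17 kg. Origin at the centre of its underside, local z along the bore. In the nest its top is 58 mm above the plank, 28 mm above the rim; it must rise 24 mm to come off the pin.
- wheel_middle (a point): Middle of the wheel, on its bore, 17 mm from either face; z axis along the bore.
- wheel_tray: Low plywood tray 84 x 208 x 24 mm with the three other pink wheels lying in it side by side (40 mm high in all). Loose; to be left alone. Origin at the centre of its underside, long side along y.
- nut_dish: White ceramic dish of axle nuts, 106 mm across, 30 mm high. Loose; to be left alone. Origin at the centre of its underside.
- caliper: Plastic caliper lying on the plank, 225 mm long along its x, 9 mm high. Loose; to be left alone. Origin at the underside, middle of its beam.
- vice: Steel bench vice with a sprung jaw, a truck axle clamped in it, fixed to the plank. Foot 170 x 100 mm, 106 mm high, its screw reaching to x = -158 mm; the axle sticks out to y = +-105 mm at z = 96 mm. Origin at the centre of its foot's underside. Only to be kept clear of.
Things that resemble listed ones, but are neither listed nor needed, are in the scene too. Of the things like the wheel, leave any that is yellow; of the rest the larger one is meant.

How it is judged (in metres and radians):
On the way, in this order (a step that is already met when the one before it is completed fails the run):
1. the press arm has been swung up to about upright (value of joint press_arm above 1.2 rad), for 0.2 s.
2. the wheel has been lifted out of the nest and off the guide pin, in the fingers (z of wheel_middle in the frame of press_nest above 0.045 m and contact force between wheel and the fingers above 1 N), for 0.1 s.
At the end, for the whole second after the job is handed in: The fingers hold the wheel, its bore level within 15 degrees and its middle more than 20 cm above the plank, steady (under 30 mm/s and 0.3 rad/s) and touching neither press nor vice; the press arm stands up, past 1.2 rad (69 degrees) (angle between wheel_middle's own z axis and vertical between 1.309 and 1.833 rad and height (world z) of wheel_middle above 0.2 m and contact force between wheel and the fingers above 1 N and contact force between wheel and press below 0.05 N and contact force between wheel and vice below 0.05 N and linear speed of wheel below 0.03 m/s and angular speed of wheel below 0.3 rad/s and value of joint press_arm above 1.2 rad); the arm keeps its last pose, push and grip.
It fails at once if the wheel tray is shifted by more than 20 mm (distance of wheel_tray from where it was at the start of the episode above 0.02 m).
It fails at once if the dish of nuts is shifted by more than 20 mm (distance of nut_dish from where it was at the start of the episode above 0.02 m).
It fails at once if the caliper is shifted by more than 20 mm (distance of caliper from where it was at the start of the episode above 0.02 m).
It also fails if it takes over 58 s, if anything falls off the work surface, if the arm or the gripper's body presses on something with over 40 N, if the wrist force passes 120 N, or if a joint passes its speed limit or range.

## Robot

A 6-joint arm with a two-finger parallel gripper is mounted at the origin on the work surface. World frame = base frame: x ahead of the robot, y to its left, z up, the work surface at z = 0. Lengths are in mm, angles in degrees, forces in N, time in s.
With the tool pointing down it reaches from about 300 to 850 mm from the base axis. Payload 4.2 kg.
Tool frame: the origin (TCP) lies midway between the tips of the shut fingers; the grasp point (between the pads) lies 19 mm behind it; z points along the fingers, y is the line along which they close (so a half turn about z gives the same grasp; the last joint's range is limited). The gripper opens to 91 mm and grips with 3 to 60 N. Pads are 32 mm wide; open, the fingers measure 118 mm over their backs; the gripper's body (76 mm by 178 mm) begins 60 mm behind the grasp point.
Start: joints at [-76.261, 18.312, 89.639, -0, 72.044, -1.146], TCP at [147.713, -555.72, 213.976] pointing down, gripper open.
Joint ranges: [-177.97, 177.97], [-48.28, 115.42], [12.27, 149.76], [-77.06, 257.06], [2.81, 150.46], [-146.56, 146.56]. Speed limits (degrees/s): [147.25, 147.25, 180, 180, 180, 180].

## Interface

Orientations are given as [roll, pitch, yaw] about the fixed x, y, z axes, in that order (R = Rz(yaw) Ry(pitch) Rx(roll)).
In Python, from workcell import env gives the robot as it stands.
- The arm moves only by the shell command python3 -m jog 'ROWS' [FORCE]. ROWS is a JSON object of lists of equal length, an entry for each row: "jaw": the finger opening in mm, from 0 to 91.2; "slide": the shift along the tool's x, y, z in units of 30 mm (1.0 is 30 mm), a list of three; "spin": the turn about the tool's z in units of 8 degrees (1.0 is 8 degrees). In form: {"jaw": [jaw, ...], "slide": [[dx, dy, dz], ...], "spin": [spin, ...]}. A call has 1 to 10 rows; each row shifts and turns the commanded pose from where the row before left it, along the tool's axes as they then stand; what a row does not reach is not made up. A row lasts 1/10 s, in which the tool goes at most 50 mm and 8.59 degrees, less where a joint would pass 70% of its speed; a pose out of reach is approached as far as the arm can. A call is refused whole if a number of a shift passes 1 or a number of a turn 1, either way. A call with a gripper value outside its range is refused whole. The fingers move at their own pace and stop on an object; FORCE is the grip in N (left out, the last holds). Time passes only in rows, so rows that do not move let the fingers close. It gives the time, the measured TCP pose, the force, the opening and the grip force at its end, in the units of the state.
- env.state(): the state, without advancing time (a new reading comes with each control period).
- env.grab_frame(name): name is "side" or "top" or "wrist"; returns the picture (400x640x3 uint8, red, green, blue); there is no depth.
- env.camera_model(name): a dict with "fx", "fy", "cx", "cy" (pixels), "D" ([k1, k2, p1, p2, k3] as OpenCV has them; the pictures are not rectified), "camera_from_world" (4x4, takes a point from world to camera coordinates). Camera axes: x right, y up, looking along -z (the intrinsics and any distortion apply to the point x, -y, -z); pixel columns grow to the right and rows downward; lengths in mm; the calibration is good to about 2 mm. A picture is of the moment at which its call begins: read the wrist's pose just before it. camera_model takes no time and is no camera call; for the wrist camera it gives the pose at the moment of the call.
- env.job_done(): hands the job in; it is judged then, once.
The state is a dict: "time_s": time; "qpos": joint angles; "qvel": joint speeds; "effort": joint torques, N m; "ee_pos": TCP position; "ee_rot": TCP orientation; "force": force on the tool from outside, world axes, zero at the start; "torque": the same for the moment, N m; "gripper_width": finger opening in mm; "gripper_force": force on a finger pad.
Only numpy, scipy, OpenCV 4.12 (cv2) and the standard library are available. Lean on these libraries where they do the work, as an engineer would, in place of code of your own. Each camera call takes 0.05 s, during which the arm holds its last target. There are 200 camera calls.

## Working session

There is one attempt and no reset: what is moved stays moved. The work goes in short steps, Python scripts to look and compute and a shell command to move; the robot and the scene stay as the last step left them, time stands still between calls to the robot, and variables do not carry over. Pictures are saved under pics/ and viewed, at most 10 in all, crops included, and the job is handed in when it is done.

```bash
mkdir -p pics; ls
python3 - <<'E'
from workcell import env
import cv2,numpy as np
s=env.state();print({k:np.round(v,2) for k,v in s.items()})
for n in("side","top","wrist"):
    m=env.camera_model(n);print(n,{k:np.round(v,3).tolist() for k,v in m.items()})
    cv2.imwrite(f"pics/{n}0.png",env.grab_frame(n)[:,:,::-1])
E
```

```text
pics
{'time_s': np.float64(0.0), 'qpos': array([-76.26,  18.35,  89.71,  -0.  ,  72.04,  -1.15]), 'qvel': array([-0.  , -0.02, -0.02,  0.02, -0.06, -0.04]), 'effort': array([  0.  , -41.25, -23.2 ,   0.07,   0.05,  -0.  ]), 'ee_pos': array([ 147.59, -555.23,  213.15]), 'ee_rot': array([-179.9 ,   -0.  ,   14.89]), 'force': array([ 0.11, -0.5 , -0.53]), 'torque': array([ 0.01,  0.01, -0.04]), 'gripper_force': np.float64(0.0), 'gripper_width': np.float64(91.24)}
side {'fx': 479.252, 'fy': 479.252, 'cx': 325.224, 'cy': 201.842, 'D': [-0.004, 0.0, 0.0, 0.0, 0.0], 'camera_from_world': [[-0.814, -0.581, 0.007, 468.658], [0.313, -0.429, 0.847, -246.332], [-0.489, 0.692, 0.531, -1367.794], [0.0, 0.0, 0.0, 1.0]]}
top {'fx': 514.953, 'fy': 514.953, 'cx': 317.961, 'cy': 202.93, 'D': [-0.016, 0.0, 0.0, 0.0, 0.0], 'camera_from_world': [[0.019, -1.0, 0.002, -0.312], [0.977, 0.019, 0.212, -559.385], [-0.212, -0.002, 0.977, -1516.677], [0.0, 0.0, 0.0, 1.0]]}
wrist {'fx': 297.286, 'fy': 297.286, 'cx': 317.487, 'cy': 196.76, 'D': [-0.032, 0.0, 0.0, 0.0, 0.0], 'camera_from_world': [[0.256, -0.967, -0.003, -573.846], [0.93, 0.246, -0.274, 30.14], [0.265, 0.068, 0.962, -392.473], [0.0, 0.0, 0.0, 1.0]]}
```

View pics/top0.png

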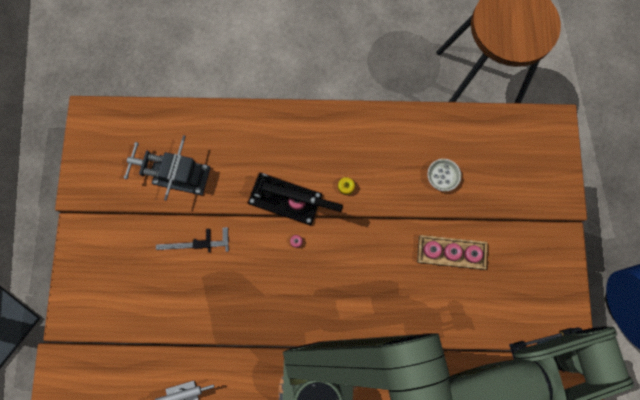

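View pics/side0.png

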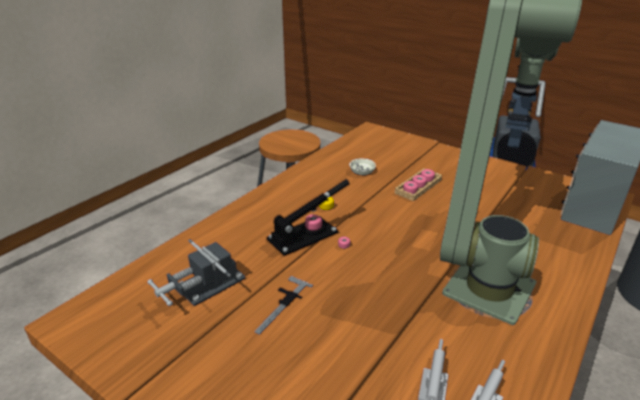

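The top view shows the press at (285,200) with a pink wheel in it at (297,203). A small loose pink wheel is at (296,241), a yellow one at (346,185), and the three tray wheels are around (454,252). The pink wheel in the press fits: it isn't yellow and it is larger than the loose one. The vice is at (175,170), caliper at (195,243) and dish at (444,175). The side view shows the arm from the hinge at (280,222) to the grip at (347,184). I'll confirm in an enlarged crop.

```bash
cat > h.py <<'E'
import numpy as np,cv2
def ray(m,uv):
    K=np.array([[m['fx'],0,m['cx']],[0,m['fy'],m['cy']],[0,0,1]]);D=np.array(m['D'],float)
    p=cv2.undistortPoints(np.array([[uv]],float),K,D)[0,0]
    T=np.array(m['camera_from_world']);R=T[:3,:3]
    d=R.T@np.array([p[0],-p[1],-1.]);return -R.T@T[:3,3],d/np.linalg.norm(d)
def plane(m,uv,z):
    o,d=ray(m,uv);return o+d*(z-o[2])/d[2]
def tri(obs):
    A=np.zeros((3,3));b=np.zeros(3);rs=[ray(*o) for o in obs]
    for o,d in rs: P=np.eye(3)-np.outer(d,d);A+=P;b+=P@o
    x=np.linalg.solve(A,b);return x,[np.linalg.norm((np.eye(3)-np.outer(d,d))@(x-o)) for o,d in rs]
def proj(m,X):
    T=np.array(m['camera_from_world']);c=T[:3,:3]@np.array(X,float)+T[:3,3]
    K=np.array([[m['fx'],0,m['cx']],[0,m['fy'],m['cy']],[0,0,1]])
    return cv2.projectPoints(np.array([[c[0],-c[1],-c[2]]]),np.zeros(3),np.zeros(3),K,np.array(m['D'],float))[0][0,0]
E
python3 - <<'E'
import cv2,numpy as np
a=cv2.imread("pics/top0.png")[160:255,235:365];b=cv2.imread("pics/side0.png")[170:260,255:365]
f=lambda i,s:np.clip(cv2.resize(i,None,fx=s,fy=s,interpolation=cv2.INTER_CUBIC)*1.3,0,255)
a=f(a,4.0);b=f(b,2.4)
o=np.zeros((600,600,3));o[:380,:520]=a;o[380:596,:264]=b
cv2.imwrite("pics/crop1.png",o)
E
```

```text
[ WARN:0@0.138] global loadsave.cpp:1063 imwrite_ Unsupported depth image for selected encoder is fallbacked to CV_8U.
```

View pics/crop1.png

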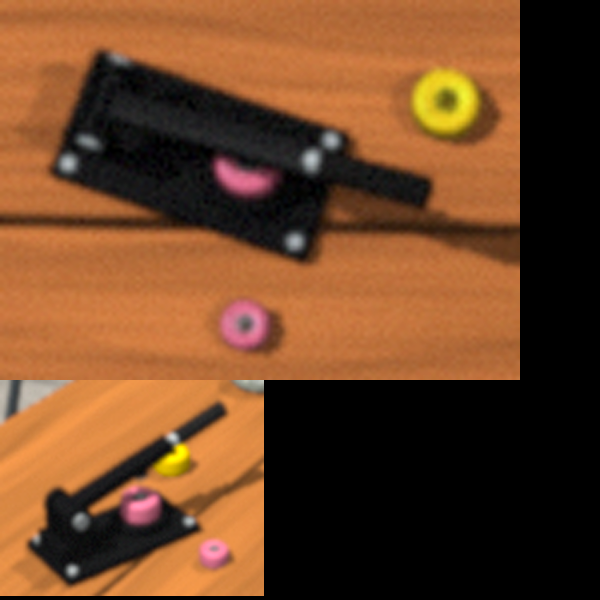

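The crop confirms it. The pink wheel in the press (top px ~(297,202)) is larger than the loose pink one (296,241), and the yellow one is to be left. The press arm stands already slightly raised. Now I'll measure.

Run:
```python
from workcell import env
from h import *
t=env.camera_model("top");s=env.camera_model("side")
c4=[plane(t,p,15)[:2] for p in [(251.25,200.75),(308.75,220.5),(318,195),(265,175)]]
print("screws",np.round(c4,1).tolist())
# side screws crop coords
S=lambda u,v:(255+u/2.4,170+(v-380)/2.4)
T=lambda u,v:(235+u/4,160+v/4)
print("side screws",[np.round(plane(s,S(*p),15)[:2],1).tolist() for p in [(190,521),(72,570),(36,538)]])
for n,a,b in [("collar",(312,160),(173,439)),("gripend",(430,190),(222,408)),("pin",(90,142),(81,521)),("screw -x-y?",(295,242),(190,521)),("scr2",(65,163),(72,570)),("yellow",(446,102),(172,460)),("small",(245,325),(214,553))]:
    x,e=tri([(t,T(*a)),(s,S(*b))]);print(n,np.round(x,1),np.round(e,1))
# plate outline corners, top of plate z=14
C=[plane(t,T(*p),14)[:2] for p in [(52,170),(312,262),(350,133),(100,50)]]
print("corners",np.round(C,1).tolist(),np.linalg.norm(C[1]-C[0]),np.linalg.norm(C[2]-C[1]),np.linalg.norm(C[3]-C[2]))
```

```text
screws [[572.1, 220.9], [512.3, 38.1], [594.8, 10.7], [657.0, 180.9]]
side screws [[512.8, 37.5], [574.1, 217.9], [657.9, 192.2]]
collar [552.7  24.5 126.6] [0.7 0.7]
gripend [529.3 -61.  143.1] [0.2 0.2]
pin [575.1 194.3  78.6] [0.3 0.3]
screw -x-y? [512.3  38.1  15.5] [0.1 0.1]
scr2 [571.6 220.5  17.8] [0.1 0.1]
yellow [627.4 -79.8  12.1] [0.8 0.8]
small [447.1  75.7  12.2] [0.5 0.5]
corners [[566.5, 231.0], [496.9, 24.5], [601.0, -3.5], [665.2, 197.3]] 217.92167527857708 107.75778059894198 210.81688739898743
```

```bash
python3 -m jog '{"jaw":[91,91,91,91,91,91,91],"slide":[[0,0,-0.2],[0,0,-0.2],[0,0,-0.2],[0,0,-0.2],[0,0,-0.2],[0,0,0],[0,0,0]],"spin":[-1,-1,-1,-1,-1,-1,-1]}'
python3 -m jog '{"jaw":[91,91,91,91,91,91,91,91,91,91],"slide":[[0.5,0.15,0],[1,0.32,0],[1,0.32,0],[1,0.32,0],[1,0.32,0],[1,0.32,0],[1,0.32,0],[1,0.32,0],[1,0.32,0],[1,0.32,0]],"spin":[0,0,0,0,0,0,0,0,0,0]}'
python3 -m jog '{"jaw":[91,91,91,91,91,91,91,91,91,91],"slide":[[1,0.32,0],[1,0.32,0],[1,0.32,0],[1,0.32,0],[1,0.32,0],[1,0.32,0],[1,0.32,0],[0.5,0.16,0],[0,0,0],[0,0,0]],"spin":[0,0,0,0,0,0,0,0,0,0]}'
python3 - <<'E'
from workcell import env
import cv2,numpy as np,pickle
m=env.camera_model("wrist");cv2.imwrite("pics/w1.png",env.grab_frame("wrist")[:,:,::-1]);pickle.dump(m,open("w1.pkl","wb"))
T=np.array(m["camera_from_world"]);print(-T[:3,:3].T@T[:3,3])
E
```

```text
time_s: 0.85
ee_pos: [147.7, -555.6, 243.9]
ee_rot: [-180.0, -0.0, 71.2]
force: [0.9, 0.4, -0.2]
gripper_width: 90.6
gripper_force: 0.0
time_s: 1.85
ee_pos: [327.4, -313.9, 243.8]
ee_rot: [-180.0, -0.0, 70.7]
force: [0.5, -0.4, -0.5]
gripper_width: 90.8
gripper_force: 0.0
time_s: 2.85
ee_pos: [467.9, -126.6, 243.7]
ee_rot: [-179.9, 0.0, 70.9]
force: [0.2, -0.5, -0.4]
gripper_width: 91.1
gripper_force: 0.0
[493.9778486  -53.70596103 414.75586339]
```

View pics/w1.png

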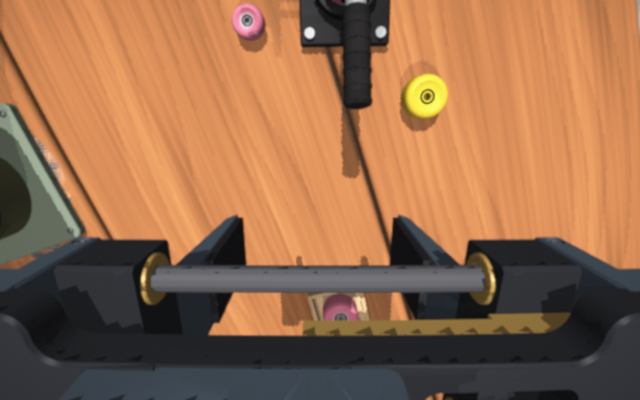

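The wrist view shows the black grip running down the image, from about (357,25) to its free end at (357,105). The plate screws are at (309,33) and (381,32), the yellow wheel at (427,96) and the small pink one at (248,20).

Run:
```python
from workcell import env
from h import *
import pickle
w=pickle.load(open("w1.pkl","rb"));t=env.camera_model("top");s=env.camera_model("side")
print([np.round(plane(w,p,15)[:2],1).tolist() for p in[(309,33),(381,32)]])
print("end",[(np.round(a,1)) for a in tri([(t,(342.5,207.5)),(s,(347.5,181.7)),(w,(357,100))])])
print("yellow",plane(w,(427,96),20))
for z in(125,134,143): print(plane(w,(357,100),z),plane(w,(356,40),z))
a=np.radians(71.4);u=np.array([np.cos(a),np.sin(a),0]);O=np.array([570,73.7,0])
H=O+115*u+[0,0,80]
for th in (.2,.24,.28):
  for r in(265,225): print(th,r,np.round(proj(w,H-r*np.cos(th)*u+[0,0,r*np.sin(th)])))
```

```text
[[514.3, 38.9], [597.7, 11.2]]
end [array([528.6, -58. , 145. ]), array([3. , 0.8, 3.3])]
yellow [631.06498598 -79.45587891  20.        ]
[531.82008388 -54.84123242 125.        ] [546.26347522  -5.67166408 125.        ]
[530.64468016 -54.80597017 134.        ] [544.63945066  -7.16363967 134.        ]
[529.46927645 -54.77070793 143.        ] [543.01542609  -8.65561525 143.        ]
0.2 265 [353. 112.]
0.2 225 [352.  67.]
0.24 265 [354. 109.]
0.24 225 [353.  63.]
0.28 265 [355. 106.]
0.28 225 [355.  59.]
```

```bash
python3 -m jog '{"jaw":[91,91,91,91,91,91,91,91],"slide":[[0.6,0.17,0],[0.6,0.17,0],[0.6,0.17,0],[0.6,0.17,0],[0.6,0.17,0],[0.6,0.17,0],[0.55,0.12,0],[0,0,0]],"spin":[0,0,0,0,0,0,0,0]}'
python3 - <<'E'
from workcell import env
import numpy as np
s=env.state();a=np.radians(s["ee_rot"][2]);d=np.array([541,-20,115])-s["ee_pos"]
print(s["ee_pos"],s["ee_rot"],"tool delta units",d[0]*np.cos(a)/30+d[1]*np.sin(a)/30,(d[0]*np.sin(a)-d[1]*np.cos(a))/30,-d[2]/30)
E
```

```text
time_s: 3.7
ee_pos: [542.1, -20.0, 243.8]
ee_rot: [-180.0, -0.0, 70.9]
force: [-0.3, -0.8, 0.0]
gripper_width: 90.9
gripper_force: 0.0
[542.1404546  -20.04574594 243.76814179] [-1.79995599e+02 -1.47307449e-02  7.09032027e+01] tool delta units -0.010996283496837164 -0.03642195537370887 4.292271392989338
```

```bash
python3 -m jog '{"jaw":[91,91,91,91,91,91,91,91],"slide":[[0,0,0.5],[0,0,0.8],[0,0,0.8],[0,0,0.8],[0,0,0.8],[0,0,0.6],[0,0,0],[0,0,0]],"spin":[0,0,0,0,0,0,0,0]}'
python3 -m jog '{"jaw":[40,40,40,20,20,15,15,15],"slide":[[0,0,0],[0,0,0],[0,0,0],[0,0,0],[0,0,0],[0,0,0],[0,0,0],[0,0,0]],"spin":[0,0,0,0,0,0,0,0]}' 25
```

```text
time_s: 4.5
ee_pos: [541.6, -21.4, 115.4]
ee_rot: [180.0, 0.0, 70.8]
force: [-0.1, 0.2, 0.2]
gripper_width: 90.9
gripper_force: 0.0
time_s: 5.3
ee_pos: [541.7, -20.7, 114.9]
ee_rot: [-180.0, 0.0, 70.9]
force: [-0.8, -0.0, -0.7]
gripper_width: 29.8
gripper_force: 0.0
```

```bash
python3 -m jog '{"jaw":[15,15,15,15],"slide":[[0,0,0],[0,0,0],[0,0,0],[0,0,0]],"spin":[0,0,0,0]}' 25
```

```text
time_s: 5.7
ee_pos: [540.3, -20.4, 114.6]
ee_rot: [-179.8, 0.0, 70.9]
force: [-4.4, 2.6, 1.4]
gripper_width: 23.4
gripper_force: 25.0
```

```bash
python3 -m jog '{"jaw":[15,15,15,15,15,15,15,15,15,15],"slide":[[0.12,0,-0.4],[0.13,0,-0.4],[0.16,0,-0.39],[0.18,0,-0.38],[0.2,0,-0.37],[0.22,0,-0.35],[0.24,0,-0.34],[0.26,0,-0.33],[0.28,0,-0.31],[0.29,0,-0.3]],"spin":[-0.06,0,0,0,0,0,0,0,0,0]}' 25
python3 -c "
from workcell import env
import numpy as np
p=env.state()['ee_pos']+[0,0,19];d=np.array([609,184,80])-p;r=d[:2]@[.319,.948];print(r,-d[2],np.hypot(r,d[2]),np.degrees(np.arctan2(-d[2],r)))"
```

```text
time_s: 6.7
ee_pos: [559.9, 39.1, 221.7]
ee_rot: [-179.7, 0.1, 71.4]
force: [-4.9, 1.5, -11.2]
gripper_width: 23.6
gripper_force: 25.0
153.0316197201071 160.68592516553653 221.89782148652085 46.397666183887544
```

Tracking is good, so I'll carry on to about 92°.

```bash
python3 -m jog '{"jaw":[15,15,15,15,15,15,15,15,15,15],"slide":[[0.32,0,-0.28],[0.33,0,-0.26],[0.34,0,-0.24],[0.35,0,-0.22],[0.37,0,-0.2],[0.38,0,-0.18],[0.39,0,-0.16],[0.4,0,-0.14],[0.4,0,-0.11],[0.41,0,-0.09]],"spin":[0,0,0,0,0,0,0,0,0,0]}' 25
python3 -m jog '{"jaw":[15,15,15,15,15,15],"slide":[[0.41,0,-0.07],[0.42,0,-0.05],[0.42,0,-0.02],[0.42,0,0],[0,0,0],[0,0,0]],"spin":[0,0,0,0,0,0]}' 25
python3 -c "
from workcell import env
import numpy as np
p=env.state()['ee_pos']+[0,0,19];d=np.array([609,184,80])-p;r=d[:2]@[.319,.948];print(r,-d[2],np.hypot(r,d[2]),np.degrees(np.arctan2(-d[2],r)))"
```

```text
time_s: 7.7
ee_pos: [594.1, 142.6, 279.5]
ee_rot: [-179.7, 0.3, 71.3]
force: [-10.5, -1.7, -0.9]
gripper_width: 23.5
gripper_force: 25.0
time_s: 8.3
ee_pos: [610.7, 192.7, 285.1]
ee_rot: [-179.8, -0.1, 71.4]
force: [-9.6, 4.3, 1.0]
gripper_width: 23.6
gripper_force: 25.0
-8.774733129285503 224.13541619265249 224.3071125340071 92.24194180290529
```

```bash
python3 -m jog '{"jaw":[60,91,91,91,91,91,91,91],"slide":[[0,0,0],[0,0,0],[0,0,0],[0,0,0],[0,0,0],[0,0,-0.2],[0,0,-0.5],[0,0,-0.7]],"spin":[0,0,0,0,0,0,0,0]}' 25
python3 -m jog '{"jaw":[91,91,91,91,91,91,91,91,91],"slide":[[0,0,-0.7],[0,0,-0.7],[0,0,-0.3],[-0.5,0,0],[-0.9,0,0],[-0.9,0,0],[-0.9,0,0],[-0.9,0,0],[0,0,0]],"spin":[0,0,0,0,0,0,0,0,0]}'
python3 - <<'E'
from workcell import env
import cv2,numpy as np,pickle
m=env.camera_model("wrist");w=env.grab_frame("wrist");pickle.dump(m,open("w2.pkl","wb"))
t=env.grab_frame("top");s=env.grab_frame("side")
cv2.imwrite("pics/w2.png",w[:,:,::-1]);cv2.imwrite("pics/t2.png",t[:,:,::-1]);cv2.imwrite("pics/s2.png",s[:,:,::-1])
f=lambda i,k:cv2.resize(i,None,fx=k,fy=k,interpolation=cv2.INTER_CUBIC)
o=np.zeros((600,800,3),np.uint8);o[:400,:640]=w;o[400:600,:300]=f(t[155:235,240:360],2.5);o[400:600,300:600]=f(s[150:250,240:390],2.0)
cv2.imwrite("pics/c2.png",o[:,:,::-1])
E
```

```text
time_s: 9.1
ee_pos: [612.8, 190.5, 324.4]
ee_rot: [-179.9, 0.1, 71.4]
force: [0.1, 0.9, -0.2]
gripper_width: 84.8
gripper_force: 0.0
time_s: 10.0
ee_pos: [572.0, 70.7, 375.1]
ee_rot: [-179.9, 0.1, 71.1]
force: [0.8, 0.6, 0.1]
gripper_width: 91.1
gripper_force: 0.0
```

View pics/c2.png

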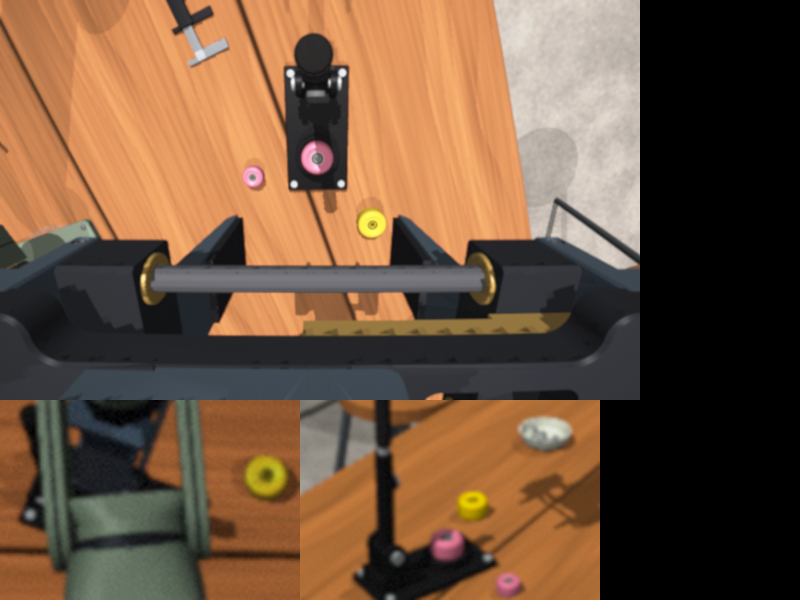

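The arm now stands upright. The wrist view shows its end at (314,52), the wheel at (317,157) and the plate screws at (294,184) and (341,183). In the side view the wheel is near (313,222).

Run:
```python
from workcell import env
from h import *
import pickle
w=pickle.load(open("w2.pkl","rb"));s=env.camera_model("side")
def pink(f,box):
    i=cv2.imread(f);hsv=cv2.cvtColor(i,cv2.COLOR_BGR2HSV);x0,y0,x1,y1=box
    m=((hsv[...,0]>160)|(hsv[...,0]<4))&(hsv[...,1]>60)&(hsv[...,2]>60)
    k=np.zeros(m.shape,np.uint8);k[y0:y1,x0:x1]=m[y0:y1,x0:x1]
    c=max(cv2.findContours(k,0,2)[0],key=cv2.contourArea);(cx,cy),r=cv2.minEnclosingCircle(c)
    return (cx,cy),r,cv2.boundingRect(c),cv2.moments(c)
for n,f,b in(("w","pics/w2.png",(285,130,350,185)),("s","pics/s2.png",(295,205,335,240))):
    c,r,br,M=pink(f,b);print(n,c,r,br,M['m10']/M['m00'],M['m01']/M['m00'])
    if n=="w":cw=c;rw=r
    else: cs=c
print("tri mid",tri([(w,cw),(s,cs)]))
for z in(41,50,58): print(z,plane(w,cw,z))
T=np.array(w['camera_from_world']);
print("bore top", plane(w,(317.5,158),56))
print("screws",plane(w,(294,184),15),plane(w,(341,183),15),plane(w,(291,73),15),plane(w,(342,72),15))
print("post end",plane(w,(314,52),345), env.state()['ee_pos'],env.state()['ee_rot'])
q=[plane(w,(x,157),50) for x in(cw[0]-rw,cw[0]+rw)];print("diam",np.linalg.norm(q[0]-q[1]))
```

```text
w (316.625, 157.0) 17.618005752563477 (300, 140, 34, 35) 316.54044943820224 157.24007490636703
s (313.5, 222.0) 9.013978004455566 (305, 215, 18, 16) 313.1934156378601 222.24526748971192
tri mid (array([570.76977196,  74.37808488,  38.98443295]), [np.float64(0.34696612155487305), np.float64(0.3469661215550184)])
41 [571.1338401   74.89081754  41.        ]
50 [571.60896518  76.12297842  50.        ]
58 [572.03129859  77.21823253  58.        ]
bore top [572.75504685  74.90737587  56.        ]
screws [514.30664821  37.81541894  15.        ] [596.50025589  11.66668616  15.        ] [575.09046262 218.35407943  15.        ] [656.06086785 192.19673661  15.        ]
post end [606.95186497 179.01372675 345.        ] [573.44038698  74.02545052 374.94603152] [-1.79937108e+02  9.97450990e-03  7.13335629e+01]
diam 58.927742747955165
```

```bash
python3 -m jog '{"jaw":[91,91,91,91,91,91,91,91,91,91],"slide":[[0,-0.05,0],[0,0,0],[0,0,0],[0,0,0],[0,0,0],[0,0,0],[0,0,0],[0,0,0],[0,0,0],[0,0,0]],"spin":[-1,-1,-1,-1,-1,-1,-1,-1,-1,-1]}'
python3 -m jog '{"jaw":[91,91,91,91,91,91,91,91,91,91],"slide":[[0,0,0],[0,0,0],[0,0,0],[0,0,0],[0,0,0],[0,0,0],[0,0,0],[0,0,0],[0,0,0],[0,0,0]],"spin":[-1,-1,-1,-1,-1,-1,-1,-1,-1,-0.7]}'
python3 -m jog '{"jaw":[91,91,91,91,91,91,91,91,91,91],"slide":[[0,0,0.5],[0,0,0.9],[0,0,0.9],[0,0,0.9],[0,0,0.9],[0,0,0.9],[0,0,0.9],[0,0,0.9],[0,0,0.9],[0,0,0]],"spin":[0,0,0,0,0,0,0,0,0,0]}'
python3 - <<'E'
from workcell import env
import numpy as np
s=env.state();a=np.radians(s["ee_rot"][2]);d=np.array([572,75.2,33.5])-s["ee_pos"]
print(s['qpos'],"units",d[0]*np.cos(a)/30+d[1]*np.sin(a)/30,(d[0]*np.sin(a)-d[1]*np.cos(a))/30,-d[2]/30)
E
```

```text
time_s: 11.15
ee_pos: [572.5, 75.7, 374.8]
ee_rot: [-180.0, -0.1, 151.8]
force: [-0.1, 0.2, -0.5]
gripper_width: 91.2
gripper_force: 0.0
time_s: 12.15
ee_pos: [572.5, 75.7, 374.8]
ee_rot: [179.9, -0.0, -130.7]
force: [-0.6, -0.3, -0.2]
gripper_width: 91.1
gripper_force: 0.0
time_s: 13.15
ee_pos: [569.5, 75.2, 140.4]
ee_rot: [179.6, -0.4, -131.0]
force: [-0.3, -0.3, 0.2]
gripper_width: 90.9
gripper_force: 0.0
[ 6.37393292e+00  2.16960923e+01  9.56857063e+01  8.57302365e-03
  6.31462836e+01 -1.32666672e+02] units -0.05271931843160441 -0.06269640359266454 3.5621838567094386
```

```bash
python3 -m jog '{"jaw":[91,91,91,91,91,91,91],"slide":[[0,0,0.5],[0,0,0.5],[0,0,0.5],[0,0,0.5],[0,0,0.5],[0,0,0.5],[0,0,0]],"spin":[0,0,0,0,0,0,0]}'
```

```text
time_s: 13.85
ee_pos: [571.8, 75.1, 53.9]
ee_rot: [179.9, -0.1, -131.0]
force: [-0.6, -0.4, -0.2]
gripper_width: 91.1
gripper_force: 0.0
```

```bash
python3 -m jog '{"jaw":[91],"slide":[[0,0,0]],"spin":[0]}'
python3 - <<'E'
from workcell import env
import numpy as np
s=env.state();a=np.radians(s["ee_rot"][2]);d=np.array([572,75.2,33.5])-s["ee_pos"]
print("units",d[0]*np.cos(a)/30+d[1]*np.sin(a)/30,(d[0]*np.sin(a)-d[1]*np.cos(a))/30,-d[2]/30)
E
```

```text
time_s: 13.95
ee_pos: [573.2, 75.1, 55.5]
ee_rot: [-179.9, 0.1, -131.0]
force: [0.2, -1.4, 1.3]
gripper_width: 91.0
gripper_force: 0.0
units 0.023860096100083935 0.03080748990586106 0.7347550735444012
```

```bash
python3 -m jog '{"jaw":[91,91,91,70,60,52,48,45,45,45],"slide":[[0.02,0.02,0.35],[0,0,0.37],[0,0,0],[0,0,0],[0,0,0],[0,0,0],[0,0,0],[0,0,0],[0,0,0],[0,0,0]],"spin":[0,0,0,0,0,0,0,0,0,0]}' 20
python3 -m jog '{"jaw":[45,45],"slide":[[0,0,0],[0,0,0]],"spin":[0,0]}'
```

```text
time_s: 14.95
ee_pos: [571.6, 74.6, 33.2]
ee_rot: [-180.0, 0.0, -131.0]
force: [-0.1, 0.3, 0.8]
gripper_width: 53.2
gripper_force: 20.0
time_s: 15.15
ee_pos: [571.6, 74.6, 33.2]
ee_rot: [-180.0, 0.0, -131.0]
force: [0.2, 0.0, 1.7]
gripper_width: 53.4
gripper_force: 20.0
```

```bash
python3 -m jog '{"jaw":[45,45,45,45,45,45,45,45,45,45],"slide":[[0,0,-0.1],[0,0,-0.2],[0,0,-0.2],[0,0,-0.2],[0,0,-0.2],[0,0,-0.2],[0,0,-0.2],[0,0,-0.3],[0,0,-0.5],[0,0,-0.5]],"spin":[0,0,0,0,0,0,0,0,0,0]}'
python3 -m jog '{"jaw":[45,45,45,45,45,45,45,45,45,45],"slide":[[0,0,-0.6],[0,0,-0.6],[0,0,-0.6],[0,0,-0.6],[0,0,-0.6],[0,0,-0.6],[0,0,-0.6],[0,0,-0.6],[0,0,-0.6],[0,0,-0.6]],"spin":[0,0,0,0,0,0,0,0,0,0]}'
python3 -m jog '{"jaw":[45,45,45,45,45,45,45,45,45,45],"slide":[[0,0,-0.6],[0,0,-0.6],[0,0,-0.6],[0,0,-0.6],[0,0,-0.5],[0,0,-0.4],[0,0,-0.3],[0,0,0],[0,0,0],[0,0,0]],"spin":[0,0,0,0,0,0,0,0.7,1,1]}'
python3 -m jog '{"jaw":[45,45,45,45,45,45,45],"slide":[[0,0,0],[0,0,0],[0,0,0],[0,0,0],[0,0,0],[0,0,0],[0,0,0]],"spin":[1,1,1,1,1,1,0]}'
python3 - <<'E'
from workcell import env
import cv2,numpy as np,pickle
print(env.state()['ee_rot'])
m=env.camera_model("wrist");w=env.grab_frame("wrist");pickle.dump(m,open("w3.pkl","wb"))
s=env.grab_frame("side");cv2.imwrite("pics/s3.png",s[:,:,::-1]);cv2.imwrite("pics/w3.png",w[:,:,::-1])
o=np.zeros((600,800,3),np.uint8);o[:400,:640]=w;o[400:600,:]=cv2.resize(s[50:150,150:550],None,fx=2,fy=2)
cv2.imwrite("pics/c3.png",o[:,:,::-1])
E
```

```text
time_s: 16.15
ee_pos: [571.3, 74.6, 111.8]
ee_rot: [180.0, -0.0, -131.0]
force: [0.2, 0.0, -1.5]
gripper_width: 53.4
gripper_force: 20.0
time_s: 17.15
ee_pos: [571.2, 74.6, 292.3]
ee_rot: [-180.0, 0.0, -131.0]
force: [1.2, -0.5, -1.2]
gripper_width: 53.5
gripper_force: 20.0
time_s: 18.15
ee_pos: [571.3, 74.6, 398.9]
ee_rot: [180.0, -0.1, -153.0]
force: [0.3, 0.5, -0.9]
gripper_width: 53.5
gripper_force: 20.0
time_s: 18.85
ee_pos: [571.3, 74.6, 398.8]
ee_rot: [-180.0, -0.0, 159.4]
force: [-0.8, 0.5, -0.8]
gripper_width: 53.3
gripper_force: 20.0
[-1.79973857e+02 -4.27738136e-02  1.59379569e+02]
```

View pics/c3.png

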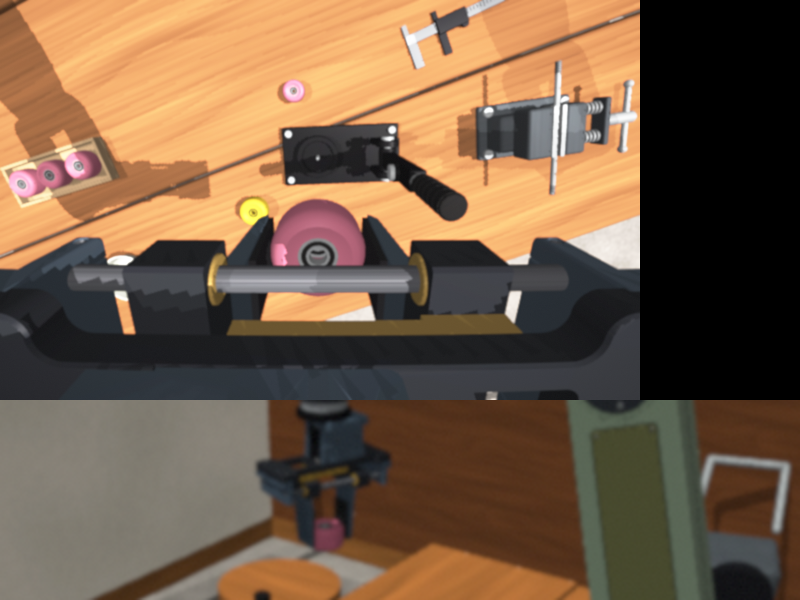

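The wheel is held flat between the fingers. In this wrist view the top of the upright grip is at (453,205). I'll triangulate it with the earlier view at (314,52), refining both from dark blobs.

Run:
```python
from workcell import env
from h import *
import pickle
w2=pickle.load(open("w2.pkl","rb"));w3=pickle.load(open("w3.pkl","rb"))
def edges(f,box):
    g=cv2.imread(f).max(2);x0,y0,x1,y1=box
    k=(g[y0:y1,x0:x1]<60).astype(np.uint8)
    c=max(cv2.findContours(k,0,2)[0],key=cv2.contourArea);(a,b),r=cv2.minEnclosingCircle(c);return (a+x0,b+y0),r,cv2.boundingRect(c)
print(edges("pics/w2.png",(285,25,345,66)),edges("pics/w3.png",(437,188,480,228)))
x,e=tri([(w2,(314,52)),(w3,(453,205))]);print(x,e)
for w,p in((w2,(314,52)),(w3,(453,205))):print(plane(w,p,345))
a=np.radians(71.4);u=np.array([np.cos(a),np.sin(a)]);v=np.array([-u[1],u[0]]);O=np.array([571.9,74.7])
d=x[:2]-O;print("local",d@u,d@v)
```

```text
((313.5, 54.20000076293945), 19.72039222717285, (10, 10, 37, 31)) ((448.0, 202.0), 17.80459213256836, (0, 0, 29, 32))
[607.23073771 180.55728988 337.25755718] [np.float64(0.20669565682460017), np.float64(0.20669565682469884)]
[606.95186497 179.01372675 345.        ]
[603.59819461 178.13209874 345.        ]
local 111.59726301148784 0.2788109561151799
```

```bash
python3 -m jog '{"jaw":[45,45,45,45,45,45,45,45,45,45],"slide":[[0,0,0],[0.15,0.4,0],[0.2,0.7,0],[0.2,0.7,0],[0.2,0.7,0],[0.2,0.7,0],[0.14,0.51,0],[0,0,0],[0,0,0.4],[0,0,0.4]],"spin":[-0.25,0,0,0,0,0,0,0,0,0]}'
python3 -m jog '{"jaw":[45,45,45],"slide":[[0,0,0.3],[0,0,0],[0,0,0]],"spin":[0,0,0]}'
python3 - <<'E'
from workcell import env
import numpy as np,cv2
s=env.state();a=np.radians(s["ee_rot"][2]);d=np.array([575.7,190.5,317])-s["ee_pos"]
print(s["ee_rot"],"units",d[0]*np.cos(a)/30+d[1]*np.sin(a)/30,(d[0]*np.sin(a)-d[1]*np.cos(a))/30,-d[2]/30)
w=env.grab_frame("wrist");sd=env.grab_frame("side")
o=np.zeros((600,800,3),np.uint8);o[:400,:640]=w;o[400:600,:]=cv2.resize(sd[80:180,150:550],None,fx=2,fy=2)
cv2.imwrite("pics/c4.png",o[:,:,::-1])
E
```

```text
time_s: 19.95
ee_pos: [576.2, 190.1, 374.9]
ee_rot: [-180.0, 0.1, 161.4]
force: [-0.3, -0.3, -1.5]
gripper_width: 53.0
gripper_force: 20.0
time_s: 20.25
ee_pos: [576.1, 190.2, 366.0]
ee_rot: [-180.0, -0.0, 161.3]
force: [0.4, 0.1, -0.8]
gripper_width: 53.4
gripper_force: 20.0
[-1.79986631e+02 -3.51955379e-03  1.61337612e+02] units 0.015337339482916218 0.006693976154604571 1.6345059039224092
```

View pics/c4.png

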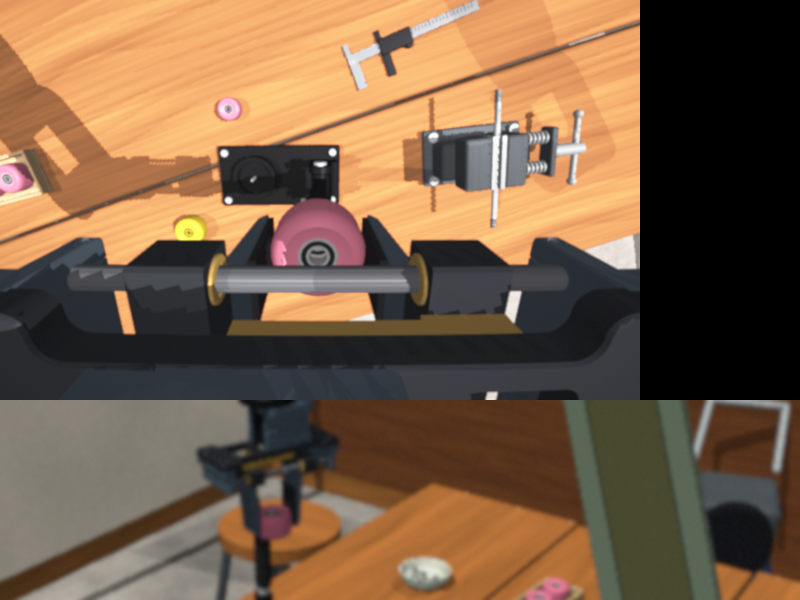

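```bash
python3 -m jog '{"jaw":[45,45,45,45,45],"slide":[[0,0,0.2],[0,0,0.2],[0,0,0.15],[0,0,0.1],[0,0,0]],"spin":[0,0,0,0,0]}' 15
python3 -m jog '{"jaw":[45,45,45,45],"slide":[[0,0,0.1],[0,0,0.1],[0,0,0.1],[0,0,0]],"spin":[0,0,0,0]}' 15
```

```text
time_s: 20.85
ee_pos: [574.7, 191.1, 347.0]
ee_rot: [180.0, -0.1, 161.4]
force: [-5.1, 1.5, 4.1]
gripper_width: 53.4
gripper_force: 15.0
time_s: 21.25
ee_pos: [574.4, 191.4, 337.6]
ee_rot: [180.0, -0.2, 161.4]
force: [-5.0, 3.6, 3.4]
gripper_width: 53.6
gripper_force: 15.0
```

```bash
python3 -m jog '{"jaw":[45,45,45,45,45,45,45],"slide":[[0,0,0.1],[0,0,0.1],[0,0,0.1],[0,0,0.1],[0,0,0.1],[0,0,0.1],[0,0,0.1]],"spin":[0,0,0,0,0,0,0]}' 15
python3 - <<'E'
from workcell import env
import numpy as np,cv2
w=env.grab_frame("wrist");sd=env.grab_frame("side")
o=np.zeros((600,800,3),np.uint8);o[:400,:640]=w;o[400:600,:200]=cv2.resize(sd[130:180,260:310],None,fx=4,fy=4)
cv2.imwrite("pics/c5.png",o[:,:,::-1])
E
```

```text
time_s: 21.95
ee_pos: [575.8, 190.5, 316.0]
ee_rot: [-180.0, -0.0, 161.4]
force: [-3.8, 2.5, 2.5]
gripper_width: 53.3
gripper_force: 15.0
```

View pics/c5.png

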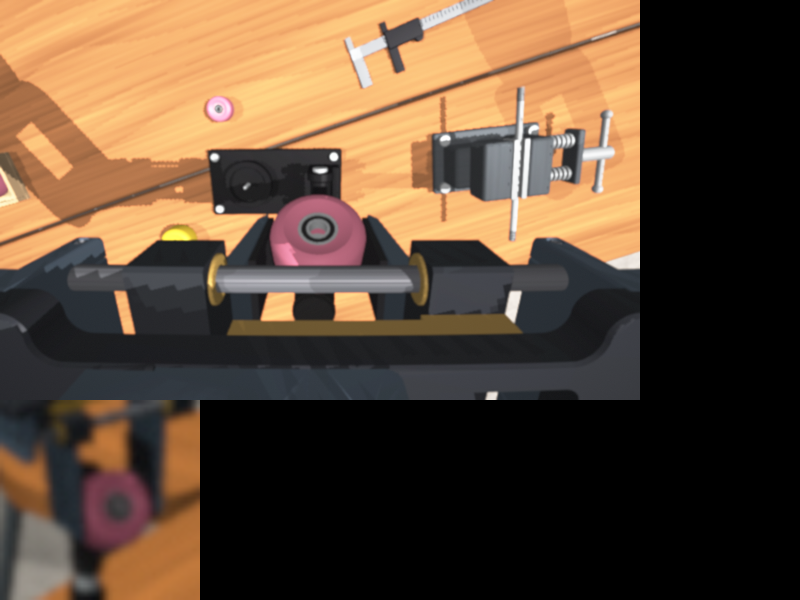

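Run:
```python
from workcell import env
from h import *
w=env.camera_model("wrist");p=env.state()['ee_pos'];v=np.array([-.948,.319,0]);z=np.array([0,0,1])
for o in(6,8,10,12):
  print(o,[(t,np.round(proj(w,p+[0,0,o]+17*(np.sin(np.radians(t))*v+np.cos(np.radians(t))*z)),1).tolist()) for t in(0,50,60,70,80,90)])
```

```text
6 [(0, [317.2, 257.6]), (50, [317.1, 231.4]), (60, [317.1, 226.9]), (70, [317.2, 223.2]), (80, [317.2, 220.2]), (90, [317.2, 218.0])]
8 [(0, [317.2, 259.3]), (50, [317.1, 232.8]), (60, [317.1, 228.2]), (70, [317.1, 224.4]), (80, [317.2, 221.4]), (90, [317.2, 219.2])]
10 [(0, [317.2, 261.1]), (50, [317.1, 234.2]), (60, [317.1, 229.6]), (70, [317.1, 225.7]), (80, [317.1, 222.6]), (90, [317.2, 220.4])]
12 [(0, [317.2, 262.9]), (50, [317.1, 235.6]), (60, [317.1, 231.0]), (70, [317.1, 227.0]), (80, [317.1, 223.9]), (90, [317.1, 221.6])]
```

```bash
python3 -m jog '{"jaw":[45,45,45,45,45,45],"slide":[[0,0,0.1],[0,0,0.1],[-0.1,0,0],[-0.1,0,0],[-0.1,0,0],[0,0,0]],"spin":[0,0,0,0,0,0]}' 15
python3 - <<'E'
from workcell import env
import numpy as np,cv2
w=env.grab_frame("wrist");sd=env.grab_frame("side")
g=w[190:275,260:375]; hsv=cv2.cvtColor(np.ascontiguousarray(g),cv2.COLOR_RGB2HSV)
k=((hsv[...,1]<70)&(hsv[...,2]<175)).astype(np.uint8);k[:,:25]=0;k[:,90:]=0;k[72:]=0
c=max(cv2.findContours(k,0,2)[0],key=cv2.contourArea);x,y,a,b=cv2.boundingRect(c);print("bearing",x+a/2+260,y+b/2+190,a,b)
cv2.imwrite("pics/w6.png",w[:,:,::-1]);cv2.imwrite("pics/s6.png",sd[:,:,::-1])
E
```

```text
time_s: 22.65
ee_pos: [579.9, 189.0, 307.4]
ee_rot: [-179.8, -0.8, 161.4]
force: [-12.4, 5.4, -4.9]
gripper_width: 53.2
gripper_force: 15.0
bearing 318.0 222.5 40 27
```

Run:
```python
import numpy as np,cv2
w=cv2.imread("pics/w6.png");s=cv2.imread("pics/s6.png")
o=np.zeros((600,800,3),np.uint8);o[:390,:480]=cv2.resize(w[190:320,240:400],None,fx=3,fy=3);o[:480,480:800]=cv2.resize(s[120:200,255:308],(318,480)).repeat(1,0)[:480,:318].copy() if 0 else cv2.resize(s[120:200,255:308],(320,480))
cv2.imwrite("pics/c6.png",o)
```

```text
(no output)
```

View pics/c6.png

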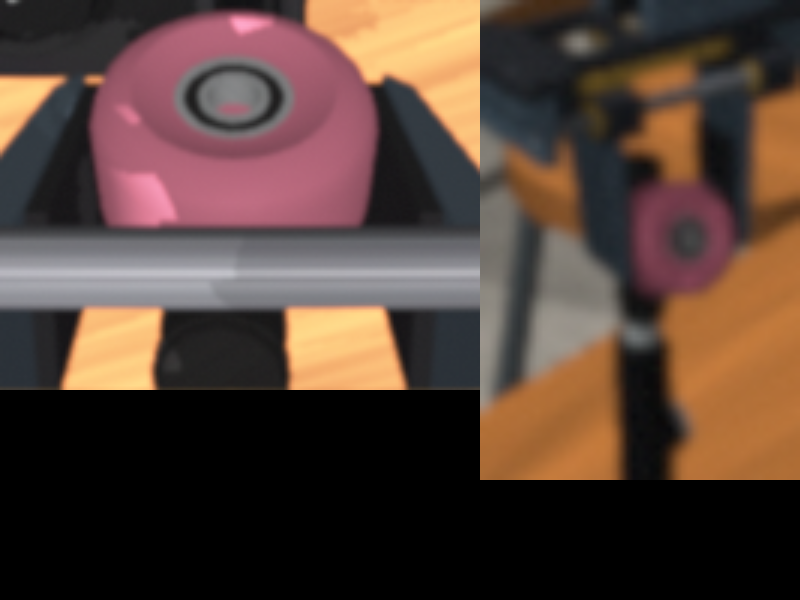

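```bash
cat > look.py <<'E'
from workcell import env
from h import *
w=env.grab_frame("wrist");m=env.camera_model("wrist")
g=w[190:275,260:375]; hsv=cv2.cvtColor(np.ascontiguousarray(g),cv2.COLOR_RGB2HSV)
k=((hsv[...,1]<70)&(hsv[...,2]<175)).astype(np.uint8);k[:,:25]=0;k[:,90:]=0;k[72:]=0
c=max(cv2.findContours(k,0,2)[0],key=cv2.contourArea);x,y,a,b=cv2.boundingRect(c);print("bearing",x+a/2+260,y+b/2+190,a,b,"theta~",21+np.degrees(np.arccos(min(1,b/a))))
E
python3 -m jog '{"jaw":[45,45,45,45,45,45],"slide":[[0,0,0.1],[-0.1,0,0.1],[0,0,0.1],[-0.1,0,0.1],[0,0,0.1],[0,0,0]],"spin":[0,0,0,0,0,0]}' 10
python3 look.py
```

```text
time_s: 23.35
ee_pos: [588.1, 186.5, 295.7]
ee_rot: [-180.0, -0.3, 161.4]
force: [-8.6, 2.9, 3.2]
gripper_width: 53.8
gripper_force: 10.0
bearing 318.0 210.5 38 11 theta~ 94.17355110725893
```

```bash
python3 -m jog '{"jaw":[45,45,45,45,45,45,45,45,45,45],"slide":[[0,0,0],[0.1,0,0],[0.3,0,0],[0.4,0,0],[0.4,0,0],[0.4,0,0],[0.2,0,-0.2],[0,0,-0.4],[0,0,-0.2],[0,0,0]],"spin":[0,0,0,0,0,0,0,0,0,0]}' 25
python3 look.py
python3 - <<'E'
from workcell import env
import numpy as np,cv2
w=env.grab_frame("wrist");s=env.grab_frame("side")
o=np.zeros((600,800,3),np.uint8);o[:390,:480]=cv2.resize(w[170:300,240:400],None,fx=3,fy=3);o[:600,480:800]=cv2.resize(s[100:250,240:320],(320,600))
cv2.imwrite("pics/c7.png",o[:,:,::-1]);cv2.imwrite("pics/w7.png",w[:,:,::-1])
E
```

```text
time_s: 24.4
ee_pos: [540.2, 203.2, 321.3]
ee_rot: [179.9, 0.2, 161.4]
force: [-0.3, -0.1, -0.0]
gripper_width: 53.6
gripper_force: 25.0
bearing 318.0 210.5 38 11 theta~ 94.17355110725893
```

View pics/c7.png

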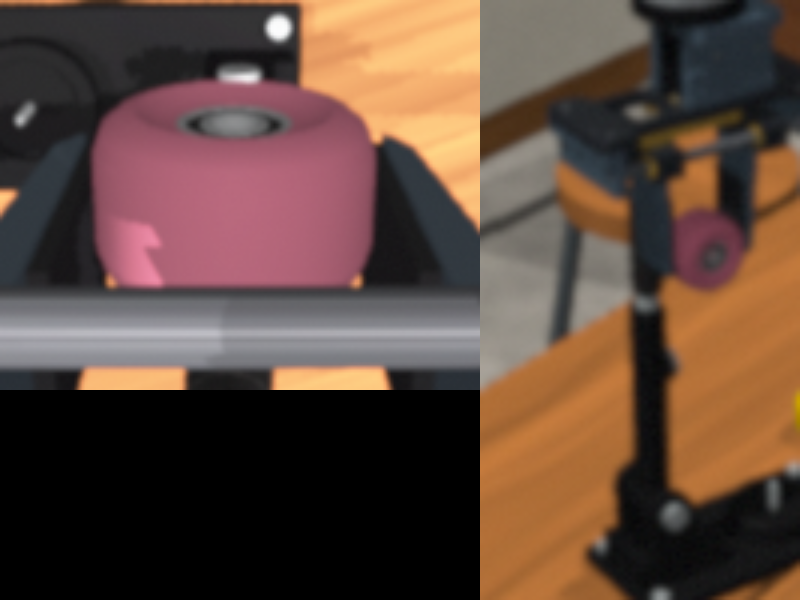

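Run:
```python
from workcell import env
from h import *
w=env.camera_model("wrist");o,d=ray(w,(318.3,211));v=np.array([-.948,.319,0]);p=env.state()['ee_pos']
print("elev of view above v:",np.degrees(np.arctan2(-d[2],-d@v)), "cam-TCP along v,z",(o-p)@v,(o-p)[2])
for ab in(.296,.33,.27):
  print([ (t) for t in range(60,115) if abs((-d@(np.sin(np.radians(t))*v+np.array([0,0,np.cos(np.radians(t))])))-ab)<.012])
s=np.array([-0.489,.692,.531])
for t in(75,90,105):
  n=np.sin(np.radians(t))*v+np.array([0,0,np.cos(np.radians(t))])
  R=np.array(env.camera_model("side")['camera_from_world'])[:3,:3];c=R@n;print(t,"side minor-axis dir",np.degrees(np.arctan2(c[1],c[0])),"ratio",c[2])
# where face centre lies along ray: candidates of height
for z in(-2,2,6,10,14): 
  x=plane(w,(318.3,211),p[2]+z);print(z,(x-p)@v)
```

```text
elev of view above v: 71.51013838778144 cam-TCP along v,z 76.5727478683522 171.0978584253039
[91]
[89]
[93]
75 side minor-axis dir -19.385431345181537 ratio 0.7984885296387663
90 side minor-axis dir -36.506842437235626 ratio 0.6843123125307586
105 side minor-axis dir -48.51628792025133 ratio 0.5235013422033461
-2 18.689071050664726
2 20.02666534199243
6 21.364259633320238
10 22.70185392464805
14 24.039448215975757
```

The bore is level at about 91°, the wheel is about 325 mm up and clear of the press, and the press arm is upright. I'll let it settle and hand in.

```bash
python3 -m jog '{"jaw":[45,45,45,45,45],"slide":[[0,0,0],[0,0,0],[0,0,0],[0,0,0],[0,0,0]],"spin":[0,0,0,0,0]}' 25
python3 look.py; python3 -c "
from workcell import env
print(env.job_done())"
```

```text
time_s: 25.05
ee_pos: [539.1, 203.0, 319.5]
ee_rot: [-180.0, -0.0, 161.4]
force: [0.1, -0.1, -1.2]
gripper_width: 53.4
gripper_force: 25.0
bearing 312.0 195.5 54 11 theta~ 99.2463743831288
the job is handed in; nothing more can be done
None
```

The job is handed in at about 25 s. The press arm stands upright, and the wheel is out of the nest, held on edge about 32 cm above the plank. I measured its bore level to about 1°; a last automatic look before hand-in read about 8° off, still within limits and probably a bad mask. No verdict came back.

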